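Feed the red reject through the shredder flap

ROBOT

A 6-joint arm with a two-finger parallel gripper is mounted at the origin on the work surface. World frame = base frame: x ahead of the robot, y to its left, z up, the work surface at z = 0. Lengths are in mm, angles in rad, forces in N, time in s.
With the tool pointing down it reaches from about 275 to 1000 mm from the base axis. Payload 8.4 kg.
Tool frame: the origin (TCP) lies at the very end of the fingers, on their centre line; the grasp point (between the pads) lies 19 mm behind it; z points along the fingers, x is the direction in which the jaws open and shut, and the axes are right-handed (so a half turn about z gives the same grasp; the last joint's range is limited). The gripper opens to 85 mm and grips with 20 to 120 N. Pads are 22 mm wide; open, the fingers measure 114 mm over their backs; the gripper's body (76 mm by 85 mm) begins 54 mm behind the grasp point. The pads swing forward as they close: fully open they stand 13 mm farther back than shut.
Start: joints at [-0.002, 0.353, 1.633, -0, 1.155, -0.002], TCP at [625.002, -0, 231.281] pointing down, gripper open.
Joint ranges: [-2.63, 2.63], [-0.92, 2.1], [0.06, 2.66], [-1.3, 4.44], [0, 2.69], [-3.02, 3.02]. Speed limits (rad/s): [2.22, 2.22, 2.79, 3.14, 3.14, 3.14].

INTERFACE

Orientations are given as [roll, pitch, yaw] about the fixed x, y, z axes, in that order (R = Rz(yaw) Ry(pitch) Rx(roll)).
In Python, from rig import r gives the robot as it stands. The module is installed in compiled form; this text tells all that it offers.
- The arm moves only by the tool apply_moves, never from a script. Its argument "targets" is a list that holds one entry, the list of rows, each a list of 7 numbers: the gripper's target within -1 to 1 (fully open at 1, half-way at 0, shut at -1), then the shift along the tool's x, y, z in cm, then the turn, a rotation vector about the tool's x, y, z in degrees. A call has 1 to 8 rows; each row is the pose to reach, as a shift and turn from the pose measured when the call began, along the tool's axes at that moment; what a row does not reach only later rows make up. A row lasts 1/10 s, in which the tool goes at most 50 mm and 8.59 degrees, less where a joint would pass 70% of its speed; a pose out of reach is approached as far as the arm can. A call with a gripper value outside its range is refused whole. The fingers move at their own pace and stop on an object; "newtons" is the grip in N (left out, the last holds). Time passes only in rows, so rows that repeat a pose let the fingers close. It gives the time, the measured TCP pose, the force and the opening at its end, in the units of the state.
- r.sense(): the state, without advancing time (a new reading comes with each control period).
- r.grab_frame(name): name is "scene" or "side" or "wrist"; returns a dict with "pixels" (400x640x3 uint8, red, green, blue), "fov_y" (degrees; the focal length in pixels is half the picture's height over the tangent of half this angle, whatever the lens; pixels are square), "cx", "cy" (the principal point, pixels), "R" (3x3) and "t" (3): a world point X has camera coordinates R X + t; the wrist camera has in their place "mount" (4x4, takes a point from camera to tool coordinates, whose origin is the TCP and whose axes are the tool frame's). Camera axes: x right, y down, z forward; pixel columns grow to the right and rows downward; lengths in mm; the calibration is good to about 2 mm. A picture is of the moment at which its call begins: read the wrist's pose just before it. There is no depth.
- r.sign_off(): hands the job in, once; it reports no verdict.
The state is a dict: "clock": time; "qpos": joint angles; "qvel": joint speeds; "joint_efforts": joint torques, N m; "eef_pos": TCP position; "tcp_rot": TCP orientation; "contact_force": force on the tool from outside, world axes, zero at the start; "wrist_torque": the same for the moment, N m; "opening": opening from 0.0 (shut) to 1.0 (fully open).
Only numpy, scipy, OpenCV 4.12 (cv2) and the standard library are available. Lean on these libraries where they do the work, as an engineer would, in place of code of your own. Each camera call takes 0.05 s, during which the arm holds its last target. There are 200 camera calls.

TASK

Only red plastic is being shredded now: with the fingertips, push the red moulding flat along the feed deck, through the swinging flap and over the ledge behind it so that it drops into the shredder's chamber, then take the fingers out so that the flap hangs shut again. Do not pick the moulding up, and leave the white moulding and the other things on the bench where they are.

Things in the scene. Friction and masses are not known exactly. Their poses are not given: they have to be found in the camera images.
- doorway (a point): Middle of the foot of the shredder's doorway, on the top face of the level aluminium feed deck (110 mm above the bench), in the doorway's outer face. x points into the machine (feed direction), y left of it, z up. Shredder place and yaw vary. Doorway and clear yellow tunnel: 106 mm wide. Deck outside: from x = -204 mm to 0, 250 mm wide, lips 8 mm high at y = +-123 mm.
- ledge (a point): Middle of the ledge where the deck ends inside the tunnel, 42 mm past the doorway's face, axes as doorway. Beyond it the chamber drops 90 mm and runs on for 127 mm, closed above. The moulding falls when its middle passes this edge, its rear end then 7 mm past the doorway's face; it fits through in any yaw.
- header (a point): Middle of the underside of the header bar over the doorway, 68 mm above the deck, in the doorway's outer face; axes as doorway. The roof's top is 13 mm higher. A hand leaning forward 30 to 45 degrees gets its fingertips about 30 mm inside below it, the hand's body passing above the roof.
- guide_left (a point): Foot of the outer end of the left 32 mm high clear yellow guide, on the deck, 52 mm before the doorway and 113 mm left of its middle; the guide runs in to the doorway's left edge (53 mm from the middle). A mirrored guide stands on the right: together a funnel. Axes as doorway.
- flap (a joint): Black flap with a yellow band near its foot, 98 x 62 x 4 mm, 60 g, hanging from a pin across the top of the doorway (12 mm inside, 66 mm above the deck). 0 = hanging shut; grows to 1.5 rad as its foot is pushed inward and up. Opens inward only, by a light push (under 1 N) of part or fingers; falls shut by its own weight.
- red_center (a point): Centre, 15 mm above the underside, of the loose red moulding, a block with a smaller ribbed raised top: 70 mm long (its x axis, roughly the feed direction), 50 mm wide (y), 30 mm high (sides upright to 26 mm), 60 to 130 g. Lies flat on the deck about 125 mm before the doorway, about 48 mm left or right of the middle line, slightly turned.
- white_center (a point): Centre of the loose white moulding, same shape and size as the red, lying beside it on the other side of the deck's middle line, about 95 mm from centre to centre. To be left alone.
- jar: Loose clear jar with blue cap, 70 mm across, 100 mm high, on the bench near the shredder; origin in the middle of its underside. To be left alone.
- screwdriver: Loose screwdriver on the bench near the shredder, origin near its middle. To be left alone.
- wrench: Loose wrench on the bench near the shredder, origin near its middle. To be left alone.
- mug: Loose blue mug, 80 mm across, 90 mm high, on the bench near the shredder; origin in the middle of its underside. To be left alone.

How it is judged:
By the outcome, as a careful person would: the job done as asked, in the order asked, and still so for the second after the job is handed in, with the robot touching nothing.
It also fails if it takes over 42 s, if anything falls off the work surface, if the arm or the gripper's body presses on something with over 40 N, if the wrist force passes 120 N, or if a joint passes its speed limit or range.

## Working session

There is one attempt and no reset: what is moved stays moved. The work goes in short steps, Python scripts to look and compute and a tool call to move; the robot and the scene stay as the last step left them, time stands still between calls to the robot, and variables do not carry over. Pictures are saved under pics/ and viewed, about 8 in all and at most 12, crops included, and the job is handed in when it is done.

Besides the shell and the picture viewer there is one more tool, called after "Emit:" as name([rows], argument=value, ...), one row to a line, values as JSON. apply_moves: Moves the arm, as the interface text tells. Its arguments: {"type":"object","properties":{"targets":{"type":"array"},"newtons":{"type":"number"}},"required":["targets"]}

```bash
mkdir -p pics; cat > h.py <<'E'
import numpy as np, cv2
from rig import r
def grab(n,name=None):
    s=r.sense(); f=r.grab_frame(n)
    if name: cv2.imwrite('pics/'+name+'.png',f['pixels'][:,:,::-1])
    F=200/np.tan(np.radians(f['fov_y'])/2); 
    return f,F,s
def ray(f,F,u,v):
    d=np.array([(u-f['cx'])/F,(v-f['cy'])/F,1]); R=np.array(f['R']);t=np.array(f['t'])
    return -R.T@t, R.T@d
def onz(f,F,u,v,z):
    o,d=ray(f,F,u,v); return o+d*(z-o[2])/d[2]
E
python3 - <<'E'
from h import *
for n in('scene','side'):
    f,F,s=grab(n,n+'0'); print(n,F,f['cx'],f['cy'],f['pixels'].shape,np.round(-np.array(f['R']).T@np.array(f['t'])),np.round(f['R'],2).tolist())
print(s)
a=cv2.imread('pics/scene0.png')
E
```

```text
scene 449.03500935872796 314.8631811161782 193.37165672303883 (400, 640, 3) [1221. -139.  874.] [[0.33, 0.95, 0.01], [0.74, -0.25, -0.63], [-0.59, 0.21, -0.78]]
side 364.65619135218304 317.21006559481884 196.50702703737002 (400, 640, 3) [ 401. -491.  465.] [[0.9, -0.44, 0.0], [-0.22, -0.44, -0.87], [0.39, 0.78, -0.49]]
{'clock': 0.05, 'qpos': array([-2.40327537e-03,  3.53637682e-01,  1.63409126e+00, -2.94123290e-05,
        1.15521935e+00, -2.38295476e-03]), 'qvel': array([-7.44034398e-05,  5.96788388e-04,  4.34959466e-04, -1.01136248e-03,
        4.74126428e-04,  1.56900128e-03]), 'joint_efforts': array([-7.90819904e-04, -6.06890202e+01, -3.43171728e+01,  1.62291367e-04,
        3.84626372e-03,  2.79602364e-05]), 'eef_pos': array([ 6.24543392e+02, -1.01699986e-02,  2.30586569e+02]), 'tcp_rot': array([ 3.14156899e+00,  1.35569586e-03, -8.44412133e-06]), 'contact_force': array([ 0.22922926,  0.38470456, -0.17978953]), 'wrist_torque': array([ 0.0408989 , -0.02205549,  0.02157561]), 'opening': 0.9981055252682854}
```

View pics/scene0.png

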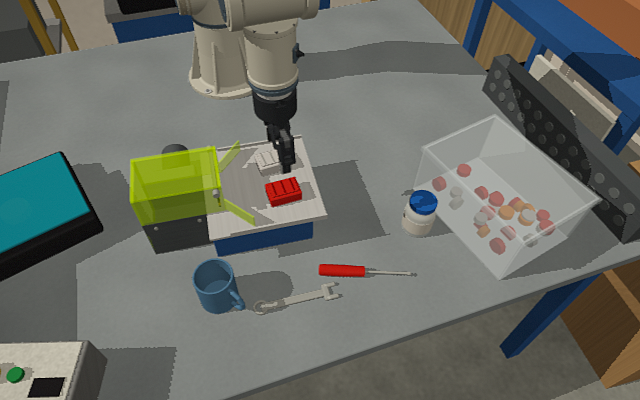

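View pics/side0.png

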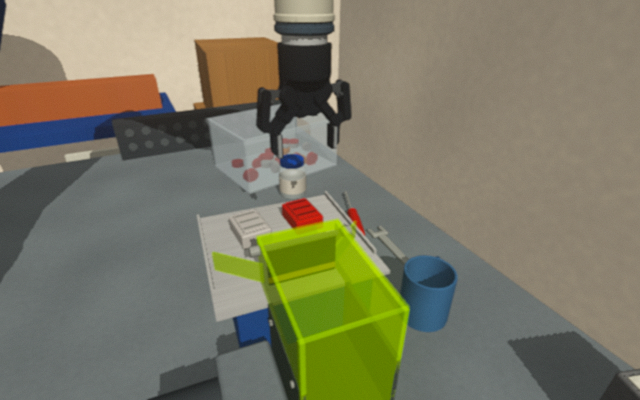

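The scene picture shows the deck with its outer right corners near (300,137) and (327,215), the red part at (283,191), the white at (268,160), and the tunnel at (130-220,150-235). The side picture shows red at (302,213) and white at (250,228). I'll enlarge both to get edges.

```bash
python3 - <<'E'
import cv2,numpy as np
a=cv2.imread('pics/scene0.png')[125:265,120:340]; b=cv2.imread('pics/side0.png')[180:330,190:420]
cv2.imwrite('pics/c.png',np.vstack([cv2.resize(a,(550,350),interpolation=cv2.INTER_CUBIC)[:290],cv2.resize(b,None,fx=2.0,fy=2.0,interpolation=cv2.INTER_CUBIC)[:, :].copy() if 0 else cv2.copyMakeBorder(cv2.resize(b,None,fx=2,fy=2,interpolation=cv2.INTER_CUBIC),0,0,0,90,cv2.BORDER_CONSTANT)]))
from h import *
for n,z in(('scene',136),('side',136)):
    f,F,s=grab(n); p=f['pixels'].astype(int)
    m=((p[:,:,0]>130)&(p[:,:,1]<70)&(p[:,:,2]<70)).astype('uint8')
    c,_=cv2.findContours(m,0,2)
    for k in c:
        if cv2.contourArea(k)>60: 
            M=cv2.moments(k);u,v=M['m10']/M['m00'],M['m01']/M['m00']; print(n,u,v,cv2.contourArea(k),onz(f,F,u,v,125))
for uv in [(300,137),(327,215),(217,243)]:
    f,F,s=grab('scene') if uv[0]==300 else (f,F,s); print(uv,onz(f,F,*uv,114))
E
```

```text
scene 341.11716937354987 269.74941995359626 431.0 [838.47282036  54.21245598 125.        ]
scene 282.0901153726224 188.83442469597756 534.5 [612.0629165    4.55413078 125.        ]
side 355.431718061674 217.68722466960352 113.5 [696.05839319 -47.03467683 125.        ]
side 302.0308013573479 211.98668754894283 638.5 [621.25959029  10.49362759 125.        ]
(300, 137) [459.57925126  94.10038833 114.        ]
(327, 215) [701.66532753  75.91892335 114.        ]
(217, 243) [ 697.03678817 -156.17363361  114.        ]
```

View pics/c.png

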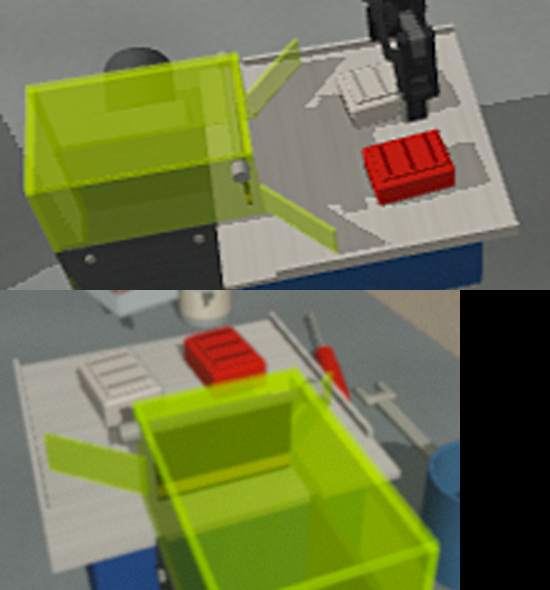

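```bash
python3 - <<'E'
from h import *
f,F,s=grab('scene'); S=lambda u,v,z:print('scene',np.round(onz(f,F,120+u/2.5,125+v/2.5,z)[:2],1),z)
S(237,55,191);S(255,158,191);S(336,250,110);S(336,229,142);S(298,40,142);S(455,27,118);S(518,225,110);S(220,287,110);S(25,90,191);S(30,195,191)
f,F,s=grab('side'); T=lambda u,v,z:print('side',np.round(onz(f,F,190+u/2,180+(v-290)/2,z)[:2],1),z)
T(135,405,191);T(298,372,191);T(47,435,142);T(50,468,110);T(437,548,191);T(15,360,114);T(275,315,118)
f,F,s=grab('scene');p=f['pixels'].astype(int)
# red outline corners at upper rim z=136
E
```

```text
scene [ 508.7 -111.4] 191
scene [ 626.6 -120. ] 191
scene [675.3 -74.4] 110
scene [678.1 -72. ] 142
scene [456.  -52.2] 142
scene [461.1  98.8] 118
scene [699.1  77.4] 110
scene [ 680.9 -171.9] 110
scene [ 494.  -285.4] 191
scene [ 608.5 -290.7] 191
side [ 502.2 -118.2] 191
side [ 614.2 -130.7] 191
side [453.1 -58.4] 142
side [451.6 -55.3] 110
side [ 598.  -299.3] 191
side [455.8 100.2] 114
side [701.   65.2] 118
```

```bash
python3 - <<'E'
from h import *
from scipy.spatial.transform import Rotation as Ro
f,F,s=grab('wrist','w0'); M=np.array(f['mount']); R=Ro.from_euler('xyz',s['tcp_rot']).as_matrix()
Rc=R@M[:3,:3]; o=s['eef_pos']+R@M[:3,3]
p=cv2.cvtColor(f['pixels'],cv2.COLOR_RGB2HSV).astype(int)
m=(((p[...,0]<8)|(p[...,0]>172))&(p[...,1]>170)&(p[...,2]>60)).astype('uint8')
k=max(cv2.findContours(m,0,2)[0],key=cv2.contourArea)
print(o,Rc[:,2],cv2.contourArea(k),cv2.boundingRect(k))
P=[]
for u,v in k[:,0]:
    d=Rc@np.array([(u-f['cx'])/F,(v-f['cy'])/F,1]); P.append((o+d*(134-o[2])/d[2])[:2])
P=np.float32(P); q=cv2.minAreaRect(P);print(q,cv2.boxPoints(q))
E
```

```text
[625.81093895  71.38423699 373.92103958] [-0.00138001 -0.28094451 -0.95972302] 1801.0 (436, 53, 57, 91)
((730.6566162109375, 80.1411361694336), (66.2436752319336, 15.987075805664062), 67.80992889404297) [[710.74567  52.49144]
 [725.54865  46.45343]
 [750.56757 107.79083]
 [735.7646  113.82884]]
```

View pics/w0.png

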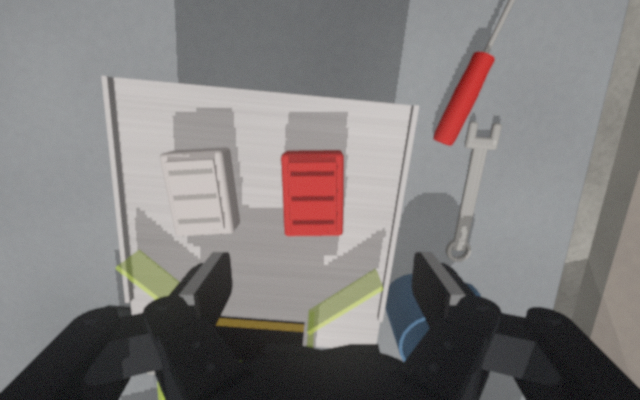

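The wrist view shows red at (282-343,151-236), white at (163-232,150-235), the deck's outer corners at (103,77) and (418,104), guides at (116-175,255-300) and (305-382,270-340), and the flap's yellow band at (217-303,323).

```bash
cat >> h.py <<'E'
from scipy.spatial.transform import Rotation as Ro
def wr(f,F,s):
    M=np.array(f['mount']); R=Ro.from_euler('xyz',s['tcp_rot']).as_matrix(); Rc=R@M[:3,:3]; o=s['eef_pos']+R@M[:3,3]
    def g(u,v,z):
        d=Rc@np.array([(u-f['cx'])/F,(v-f['cy'])/F,1]); return (o+d*(z-o[2])/d[2])[:2]
    return g
def redrect(f,F,s,z=136):
    g=wr(f,F,s); p=cv2.cvtColor(f['pixels'],cv2.COLOR_RGB2HSV).astype(int)
    m=(((p[...,0]<8)|(p[...,0]>172))&(p[...,1]>150)&(p[...,2]>60)).astype('uint8')
    for k in cv2.findContours(m,0,2)[0]:
        if cv2.contourArea(k)>300: 
            P=np.float32([g(u,v,z) for u,v in k[:,0]]); print(cv2.boundingRect(k),cv2.minAreaRect(P),np.round(cv2.boxPoints(cv2.minAreaRect(P))).tolist())
E
python3 - <<'E'
from h import *
f,F,s=grab('wrist'); redrect(f,F,s); g=wr(f,F,s)
for q in [(103,77,110),(418,104,110),(116,267,142),(382,270,142),(380,290,110),(305,346,110)]: print(q,g(*q))
D=np.array([562,-116.]);x=np.array([-.084,-.9965]);y=np.array([.9965,-.084])
E
```

```text
(282, 152, 61, 83) ((618.3036499023438, 7.144983291625977), (47.042415618896484, 68.42842102050781), 0.4053800702095032) [[595.0, 41.0], [595.0, -27.0], [642.0, -27.0], [642.0, 42.0]]
(435, 53, 59, 92) ((729.499755859375, 80.18510437011719), (66.33545684814453, 16.379222869873047), 68.85307312011719) [[710.0, 52.0], [725.0, 46.0], [749.0, 108.0], [734.0, 114.0]]
(103, 77, 110) [449.70208817  98.10176775]
(418, 104, 110) [704.69192684  77.2642733 ]
(116, 267, 142) [451.95707131 -54.42716107]
(382, 270, 142) [676.46820645 -57.21624321]
(380, 290, 110) [682.6938519  -96.86349961]
(305, 346, 110) [ 607.98699131 -163.42313267]
```

```bash
cat >> h.py <<'E'
def delta(p,yaw,th):
    s=r.sense(); R=Ro.from_euler('xyz',s['tcp_rot']).as_matrix()
    a,t=np.radians(yaw),np.radians(th); d=np.array([np.cos(a),np.sin(a),0]); x=np.array([-d[1],d[0],0])
    z=np.array([0,0,-np.cos(t)])+np.sin(t)*d; T=np.stack([x,np.cross(z,x),z],1)
    print('shift cm',np.round(R.T@(np.array(p)-s['eef_pos'])/10,2),'turn',np.round(np.degrees(Ro.from_matrix(R.T@T).as_rotvec()),1))
E
python3 - <<'E'
from h import *
delta((642,72,200),-110,35)
E
```

```text
shift cm [ 1.7  -7.2   3.13] turn [-34.6  -6.1  19.4]
```

Emit:
apply_moves([
  [[-0.6,0.4,-1.5,0.4,-7,-1.2,3.9],[-0.6,0.8,-3,0.8,-14,-2.4,7.8],[-0.6,1.2,-4.5,1.4,-21,-3.6,11.7],[-0.6,1.5,-6,2,-28,-4.8,15.6],[-0.6,1.7,-7.2,2.6,-34.6,-6.1,19.4],[-0.6,1.7,-7.2,3.1,-34.6,-6.1,19.4],[-0.6,1.7,-7.2,3.1,-34.6,-6.1,19.4]],
])

```text
clock: 1.2
eef_pos: [641.6, 72.6, 198.3]
tcp_rot: [2.531, 0.003, -0.347]
contact_force: [-0.4, 0.0, -0.1]
opening: 0.203
```

```bash
python3 - <<'E'
from h import *
s=r.sense();print(s['eef_pos'],s['opening'],s['qpos'],s['contact_force'])
f,F,s=grab('side','s1'); delta((642,72,120),-110,35)
E
```

```text
[641.58203036  72.64602124 198.32558284] 0.2034502915140874 [ 0.34594374  0.63597825  1.39502452 -0.45562569  1.53665821  0.80815616] [-0.39042751  0.04166437 -0.10259509]
shift cm [ 0.02 -4.59  6.53] turn [-0.1  0.   0.1]
```

View pics/s1.png

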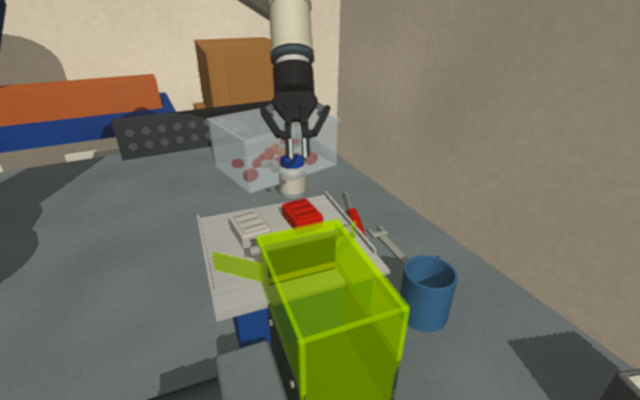

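The fingers at (290-305,150) stand behind the red part and are leaning as planned. Lowering now.

Emit:
apply_moves([
  [[-0.6,0,-1.5,2.1,0,0,0],[-0.6,0,-3,4.3,0,0,0],[-0.6,0,-4,5.7,0,0,0],[-0.6,0,-4.5,6.4,0,0,0],[-0.6,0,-4.5,6.4,0,0,0]],
])

```text
clock: 1.75
eef_pos: [641.5, 71.2, 121.4]
tcp_rot: [2.532, 0.002, -0.349]
contact_force: [0.5, -0.6, -0.7]
opening: 0.2
```

```bash
python3 - <<'E'
from h import *
s=r.sense();print(s['contact_force'])
f,F,s=grab('wrist','w2');redrect(f,F,s); d=np.array([-.342,-.94,0])
for D in (30,60,125,190): delta(np.array([642,72,120.5])+D*d,-110,35)
E
```

```text
[ 0.45585914 -0.5882847  -0.6643857 ]
(294, 268, 57, 80) ((620.1032104492188, 22.680767059326172), (135.19161987304688, 39.62614059448242), 77.38626861572266) [[586.0, -39.0], [625.0, -48.0], [654.0, 84.0], [616.0, 93.0]]
(487, 0, 106, 122) ((719.338134765625, 157.5506134033203), (25.78921890258789, 10.06920051574707), 68.88692474365234) [[710.0, 147.0], [719.0, 144.0], [729.0, 168.0], [719.0, 171.0]]
shift cm [-0.02  2.33  1.83] turn [-0.1  0.   0. ]
shift cm [-0.02  4.79  3.55] turn [-0.1  0.   0. ]
shift cm [-0.02 10.13  7.27] turn [-0.1  0.   0. ]
shift cm [-0.02 15.46 10.99] turn [-0.1  0.   0. ]
```

View pics/w2.png

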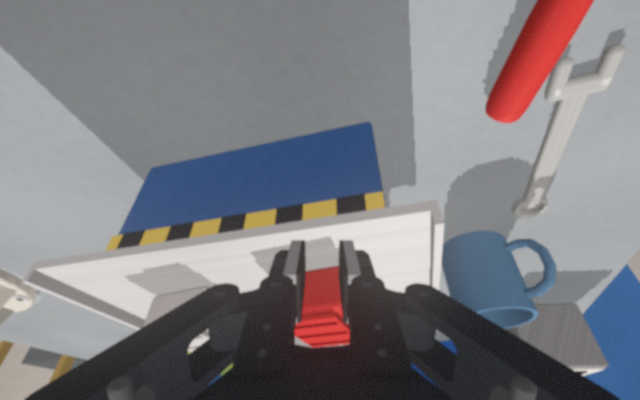

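The wrist view shows both fingertips (290 and 350, 240-285) straddling the line just behind the red part's rear face. Pushing.

Emit:
apply_moves([
  [[-0.6,0,0.8,0.6,0,0,0],[-0.6,0,1.5,1.2,0,0,0],[-0.6,0,2.1,1.6,0,0,0],[-0.6,0,2.7,2.0,0,0,0],[-0.6,0,3.3,2.4,0,0,0],[-0.6,0,3.9,2.8,0,0,0],[-0.6,0,4.4,3.2,0,0,0],[-0.6,0,4.8,3.5,0,0,0]],
])

```text
clock: 2.6
eef_pos: [621.5, 15.2, 120.9]
tcp_rot: [2.532, 0.001, -0.349]
contact_force: [0.1, 0.6, 0.5]
opening: 0.2
```

```bash
python3 - <<'E'
from h import *
f,F,s=grab('scene'); g,_,_=grab('side')
a=cv2.resize(f['pixels'][120:260,120:340],None,fx=2.6,fy=2.6,interpolation=2); b=cv2.resize(g['pixels'][120:280,190:400],(572,436-100+0),interpolation=2)
b=cv2.resize(g['pixels'][190:280,190:400],(572,236),interpolation=2)
cv2.imwrite('pics/p3.png',np.vstack([a,b])[:,:,::-1])
print(s['eef_pos'],s['contact_force'])
E
```

```text
[621.47246892  15.18021351 120.90807576] [0.05771956 0.56080256 0.50574624]
```

View pics/p3.png

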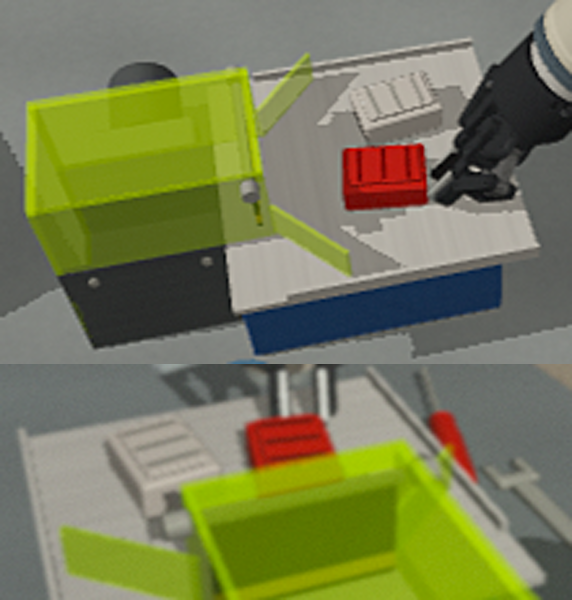

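Red has turned flush with the two fingers and is sliding toward the middle; white is untouched. Next I check the line.

```bash
cat >> h.py <<'E'
def redscene():
    f,F,s=grab('scene'); p=f['pixels'].astype(int)
    m=((p[:,:,0]>130)&(p[:,:,1]<70)&(p[:,:,2]<70)).astype('uint8'); m[240:]=0
    k=max(cv2.findContours(m,0,2)[0],key=cv2.contourArea); M=cv2.moments(k)
    c=onz(f,F,M['m10']/M['m00'],M['m01']/M['m00'],125)[:2]+[6,2.5]
    v=c-[562,-116]; print('red',c,'area',cv2.contourArea(k),'feed x,y',v@[-.082,-.9966],v@[.9966,-.082], 'tcp',s['eef_pos'],s['contact_force'])
E
python3 -c "
from h import *
redscene()"
```

```text
red [596.09115656 -20.46909969] area 492.0 feed x,y -98.00157008595772 26.14171279861805 tcp [621.2731227   15.04370375 120.8725319 ] [0.62545758 0.53412617 0.29647907]
```

Emit:
apply_moves([
  [[-0.6,-0.4,-0.4,-0.3,0,0,0],[-0.6,-0.9,-0.1,-0.1,0,0,0],[-0.6,-0.9,0.8,0.55,0,0,0],[-0.6,-0.9,1.7,1.2,0,0,0],[-0.6,-0.9,2.6,1.8,0,0,0],[-0.6,-0.9,3.5,2.45,0,0,0],[-0.6,-0.9,4.3,3.0,0,0,0],[-0.6,-0.9,4.9,3.4,0,0,0]],
])

```text
clock: 3.55
eef_pos: [592.1, -38.7, 121.1]
tcp_rot: [2.532, 0.001, -0.35]
contact_force: [-0.2, 0.3, -0.7]
opening: 0.2
```

```bash
python3 - <<'E'
from h import *
redscene()
f,F,s=grab('scene'); g,_,_=grab('side')
a=cv2.resize(f['pixels'][120:260,120:340],None,fx=2.6,fy=2.6,interpolation=2)
b=cv2.resize(g['pixels'][190:280,190:400],(572,236),interpolation=2)
cv2.imwrite('pics/p4.png',np.vstack([a,b])[:,:,::-1])
E
```

```text
red [574.54366074 -75.80641775] area 235.0 feed x,y -41.08550424789109 9.205138552858951 tcp [592.13114008 -38.72139728 121.12222412] [-0.23493808  0.27775141 -0.73742121]
```

View pics/p4.png

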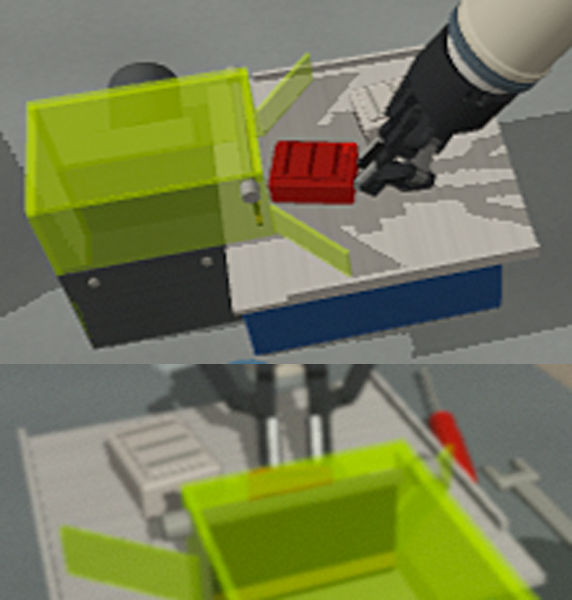

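Red is at the door's mouth, close to the middle line (y about +9), and white hasn't moved. Next I turn back toward the feed direction while pushing through.

```bash
python3 - <<'E'
from h import *
x=np.array([-.082,-.9966,0]);y=np.array([.9966,-.082,0]);D=np.array([562,-116,121.])
for a,b,w in((-69,20,-108),(-58,17,-106),(-47,14,-104),(-36,11,-102),(-26,9,-100),(-17,8,-99),(-8,7,-98),(0,6,-98),(8,6,-98),(16,5,-98)): delta(D+a*x+b*y,w,35)
E
```

```text
shift cm [-0.08  0.96  0.69] turn [-0.1  1.2 -1.6]
shift cm [-0.08  1.89  1.34] turn [-0.1  2.4 -3.3]
shift cm [-0.08  2.83  1.99] turn [-0.1  3.5 -4.9]
shift cm [-0.08  3.76  2.64] turn [-0.1  4.7 -6.6]
shift cm [-0.    4.59  3.23] turn [-0.1  5.8 -8.2]
shift cm [0.14 5.33 3.74] turn [-0.1  6.4 -9. ]
shift cm [0.28 6.06 4.25] turn [-0.1  7.  -9.8]
shift cm [0.4  6.72 4.71] turn [-0.1  7.  -9.8]
shift cm [0.61 7.35 5.15] turn [-0.1  7.  -9.8]
shift cm [0.72 8.   5.6 ] turn [-0.1  7.  -9.8]
```

Emit:
apply_moves([
  [[-0.6,-0.1,1.0,0.7,0,1.2,-1.6],[-0.6,-0.1,1.9,1.35,0,2.4,-3.3],[-0.6,-0.1,2.8,2.0,0,3.5,-4.9],[-0.6,-0.1,3.8,2.65,0,4.7,-6.6],[-0.6,0,4.6,3.2,0,5.8,-8.2],[-0.6,0.1,5.3,3.7,0,6.4,-9],[-0.6,0.3,6.05,4.2,0,7,-9.8]],
])

```text
clock: 4.4
eef_pos: [569.9, -108.7, 121.3]
tcp_rot: [2.532, -0.001, -0.139]
contact_force: [-0.5, 1.6, 0.5]
opening: 0.2
```

```bash
python3 - <<'E'
from h import *
f,F,s=grab('scene'); g,_,_=grab('side')
a=cv2.resize(f['pixels'][120:260,120:340],None,fx=2.6,fy=2.6,interpolation=2)
b=cv2.resize(g['pixels'][190:280,190:400],(572,236),interpolation=2)
cv2.imwrite('pics/p5.png',np.vstack([a,b])[:,:,::-1])
v=s['eef_pos'][:2]-[562,-116];print(v@[-.082,-.9966],v@[.9966,-.082],s['contact_force'],s['wrist_torque'])
x=np.array([-.082,-.9966,0]);y=np.array([.9966,-.082,0]);D=np.array([562,-116,121.])
for a,b,w in((0,7,-98),(9,6,-98),(18,5,-98)): delta(D+a*x+b*y,w,35)
E
```

```text
-7.892891164505678 7.29567702895421 [-0.5188964   1.56668713  0.535651  ] [ 0.38009017 -0.04161396 -0.0330002 ]
shift cm [0.05 0.56 0.45] turn [-0.1 -0.  -0.1]
shift cm [-0.    1.3   0.97] turn [-0.1 -0.  -0.1]
shift cm [-0.05  2.04  1.49] turn [-0.1 -0.  -0.1]
```

View pics/p5.png

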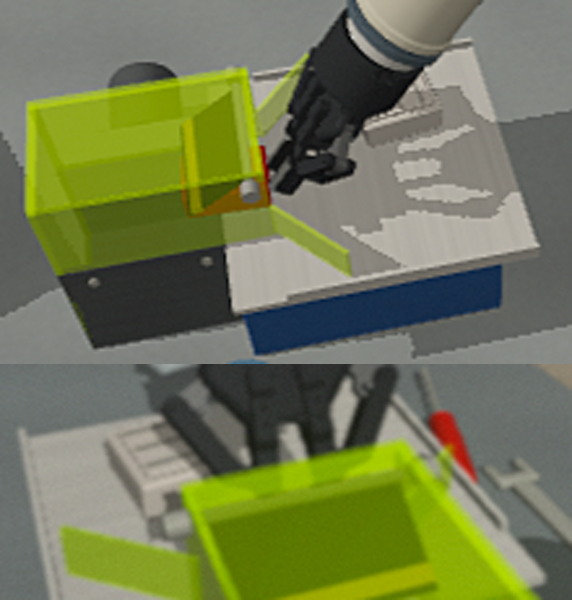

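The flap is lifted and the part is almost fully in the tunnel, with its rear edge near (265,165). I'll push the rest of the way.

Emit:
apply_moves([
  [[-0.6,0,0.6,0.42,0,0,0],[-0.6,0,1.2,0.85,0,0,0],[-0.6,0,1.7,1.2,0,0,0],[-0.6,0,2.1,1.5,0,0,0],[-0.6,0,2.1,1.5,0,0,0]],
])

```text
clock: 5.0
eef_pos: [565.6, -135.7, 121.1]
tcp_rot: [2.531, -0.001, -0.141]
contact_force: [0.2, -0.9, -0.5]
opening: 0.198
```

```bash
python3 - <<'E'
from h import *
f,F,s=grab('scene'); g,_,_=grab('side')
a=cv2.resize(f['pixels'][120:260,120:340],None,fx=2.6,fy=2.6,interpolation=2)
b=cv2.resize(g['pixels'][190:400,190:420],(572,236*2-236),interpolation=2) if 0 else cv2.resize(g['pixels'][200:330,190:420],None,fx=1.8,fy=1.8,interpolation=2)
b=cv2.copyMakeBorder(b,0,0,0,572-b.shape[1],0)
cv2.imwrite('pics/p6.png',np.vstack([a,b])[:,:,::-1])
v=s['eef_pos'][:2]-[562,-116];print(v@[-.082,-.9966],v@[.9966,-.082],s['contact_force'],s['wrist_torque'])
E
```

```text
19.29851102578639 5.229792109396276 [ 0.16560192 -0.94563768 -0.50736216] [ 0.24513857 -0.06625007  0.00230571]
```

View pics/p6.png

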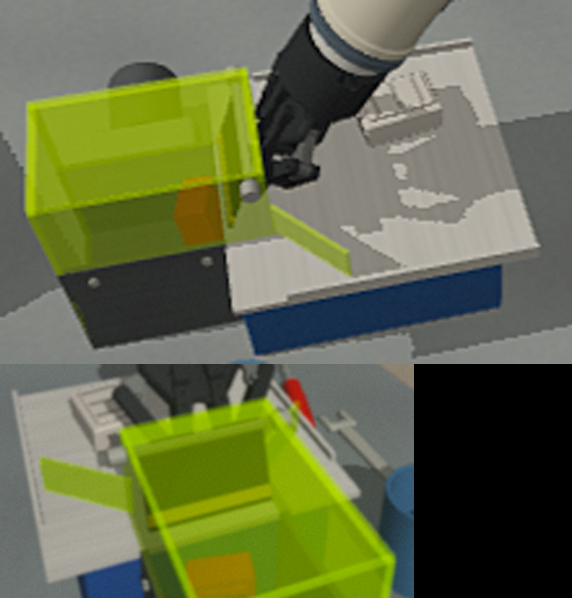

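Red has gone over the ledge and shows orange through the chamber at (200,212). I'll back the fingers out level, then lift.

Emit:
apply_moves([
  [[-0.6,0,-0.8,-0.55,0,0,0],[-0.6,0,-2,-1.4,0,0,0],[-0.6,0,-3.5,-2.45,0,0,0],[-0.6,0,-5,-3.5,0,0,0],[-0.6,0,-6.5,-4.5,0,0,0],[-0.6,0,-5.0,-6.7,0,0,0],[-0.6,0,-3.5,-9,0,0,0],[-0.6,0,-1.8,-11.4,0,0,0]],
])

```text
clock: 5.9
eef_pos: [577.0, -54.0, 204.7]
tcp_rot: [2.532, 0.0, -0.139]
contact_force: [1.1, 0.2, 0.2]
opening: 0.199
```

Emit:
apply_moves([
  [[-0.6,0,1.5,-2.1,0,0,0],[-0.6,0,3,-4.2,0,0,0],[-0.6,0,3,-4.2,0,0,0],[-0.6,0,3,-4.2,0,0,0],[-0.6,0,3,-4.2,0,0,0],[-0.6,0,3,-4.2,0,0,0],[-0.6,0,3,-4.2,0,0,0],[-0.6,0,3,-4.2,0,0,0]],
])

```text
clock: 6.7
eef_pos: [576.8, -54.6, 255.8]
tcp_rot: [2.531, 0.001, -0.139]
contact_force: [-0.7, 0.4, -0.0]
opening: 0.201
```

```bash
python3 - <<'E'
from h import *
f,F,s=grab('scene'); g,_,_=grab('side')
a=cv2.resize(f['pixels'][120:260,120:340],None,fx=2.6,fy=2.6,interpolation=2)
b=cv2.resize(g['pixels'][200:330,190:420],None,fx=1.8,fy=1.8,interpolation=2)
b=cv2.copyMakeBorder(b,0,0,0,572-b.shape[1],0)
cv2.imwrite('pics/p7.png',np.vstack([a,b])[:,:,::-1])
print(s['eef_pos'],s['contact_force'])
E
```

```text
[576.75083935 -54.57401459 255.76932627] [-0.65402769  0.44643131 -0.03473239]
```

View pics/p7.png

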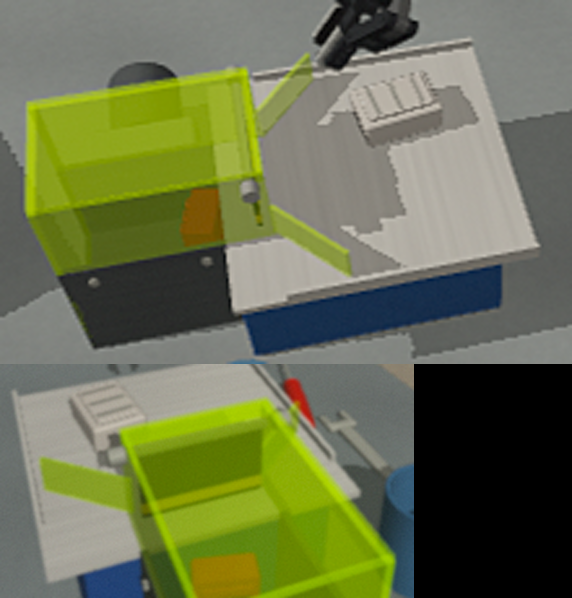

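```bash
python3 - <<'E'
from h import *
f,F,s=grab('scene');g,G,_=grab('side')
def cen(f,x0,x1,y0,y1):
    p=f['pixels'][y0:y1,x0:x1].astype(int); h=cv2.cvtColor(f['pixels'],cv2.COLOR_RGB2HSV)[y0:y1,x0:x1]
    m=((h[...,0]<22)&(h[...,1]>150)).astype('uint8');M=cv2.moments(m,True);ys,xs=np.nonzero(m)
    print(M['m00'],xs.min()+x0,xs.max()+x0,ys.min()+y0,ys.max()+y0); return M['m10']/M['m00']+x0,M['m01']/M['m00']+y0
a=cen(f,170,212,180,225);b=cen(g,270,350,295,390);print(a,b)
o,d=ray(f,F,*a);q,e=ray(g,G,*b)
t=np.linalg.lstsq(np.stack([d,-e],1),q-o,rcond=None)[0];P,Q=o+t[0]*d,q+t[1]*e;print(P,Q)
v=(P+Q)[:2]/2-[562,-116];print('feed',v@[-.082,-.9966],v@[.9966,-.082])
E
```

```text
194.0 190 203 193 209Traceback (most recent call last):
  File "<stdin>", line 7, in <module>
  File "<stdin>", line 6, in cen
    return umr_minimum(a, axis, None, out, keepdims, initial, where)
ValueError: zero-size array to reduction operation minimum which has no identity
```

```bash
python3 - <<'E'
from h import *
f,F,s=grab('scene');g,G,_=grab('side')
print(cv2.cvtColor(g['pixels'],cv2.COLOR_RGB2HSV)[300:350:6,315].tolist())
c=np.vstack([cv2.resize(f['pixels'][140:260,120:240],(480,480),interpolation=2)[:, :][:300],])
d=cv2.resize(g['pixels'][215:400,240:420],None,fx=1.6,fy=1.6,interpolation=2)
c=cv2.resize(f['pixels'][140:230,120:240],(480,360),interpolation=2);h=max(c.shape[0],d.shape[0])
pad=lambda i:cv2.copyMakeBorder(i,0,h-i.shape[0],0,0,0)
cv2.imwrite('pics/p8.png',np.hstack([pad(c),pad(d)])[:,:,::-1])
E
```

```text
[[40, 227, 135], [31, 255, 127], [25, 255, 154], [25, 255, 151], [25, 255, 147], [29, 255, 122], [33, 255, 174], [27, 255, 125], [25, 255, 133]]
```

View pics/p8.png

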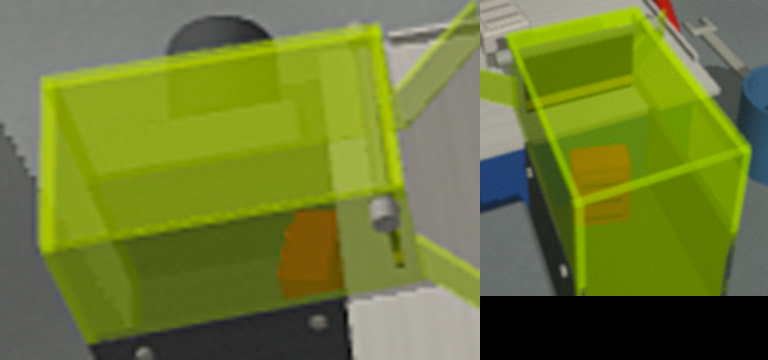

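```bash
python3 - <<'E'
from h import *
f,F,s=grab('scene');g,G,_=grab('side')
def fd(p): v=p[:2]-[562,-116]; return np.round([v@[-.082,-.9966],v@[.9966,-.082]])
for z in(20,60,90,120,140): print(z,'side top edge',fd(onz(g,G,315,308,z)),'bottom',fd(onz(g,G,317,353,z)),'scene topL',fd(onz(f,F,193.8,193,z)),'topR',fd(onz(f,F,204,193,z)),'botL',fd(onz(f,F,190,213,z)))
print(s['clock'])
E
```

```text
20 side top edge [-7. 25.] bottom [72. -3.] scene topL [ 75. -85.] topR [ 51. -79.] botL [ 89. -26.]
60 side top edge [28. 11.] bottom [100. -15.] scene topL [ 70. -50.] topR [ 47. -45.] botL [83.  6.]
90 side top edge [55.  0.] bottom [121. -23.] scene topL [ 66. -24.] topR [ 44. -19.] botL [79. 30.]
120 side top edge [ 81. -10.] bottom [143. -32.] scene topL [62.  2.] topR [41.  7.] botL [75. 54.]
140 side top edge [ 99. -17.] bottom [157. -37.] scene topL [60. 19.] topR [39. 25.] botL [72. 70.]
7.0
```

```bash
python3 -c "
from h import *
print(r.sense()['contact_force'],r.sign_off())"
```

```text
the job is handed in; nothing more can be done
[0.58506355 0.19965018 0.316084  ] None
```

The red moulding is in the shredder's chamber, and I handed the job in at about 7 s on the robot's clock. I pushed it flat along the deck with two nearly closed, forward-leaning fingertips, through the flap and over the ledge. I then drew the fingers out level and lifted them clear.

- **Red moulding:** it stands on end on the chamber floor just past the ledge. Both views agree: its top is about 20 mm below deck level and its foot is near the floor.
- **Flap:** its yellow band is back in the same place as at the start, so it looks shut. I judged this by eye from the pictures and did not measure the angle.
- **White moulding and other things:** white looked unmoved by eye in the scene and side views. The arm went nowhere near the other things, but I did not re-measure them.
- **Forces:** the highest reading I saw after any move was under 2 N, and the robot was touching nothing at hand-in.

My first scan for red in the wrist picture picked up only the screwdriver, and the first check of red in the chamber failed because yellow plastic tinted the colour. I corrected both, and no check gave a conflicting result.

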